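# Seat the test block and hold the inspection mirror on its cross

## Robot

A 6-joint arm with a two-finger parallel gripper is mounted at the origin on a cart in front of the work surface, level with it; the furniture and walls round the work are solid. World frame = base frame: x ahead of the robot, y to its left, z up, the work surface at z = 0. Lengths are in mm, angles in rad, forces in N, time in s.
With the tool pointing down it reaches from about 300 to 775 mm from the base axis. Payload 14.6 kg.
Tool frame: the origin (TCP) lies at the very end of the fingers, on their centre line; the grasp point (between the pads) lies 19 mm behind it; z points along the fingers, y is the line along which they close (so a half turn about z gives the same grasp; the last joint's range is limited). The gripper opens to 94 mm and grips with 3 to 60 N. Pads are 16 mm wide; open, the fingers measure 119 mm over their backs; the gripper's body (75 mm by 177 mm) begins 78 mm behind the grasp point.
Start: joints at [1.045, 0.3, 1.521, -0, 1.321, -0.067], TCP at [243.576, 493.113, 205.446] pointing down, gripper open.
Joint ranges: [-3.03, 3.03], [-0.79, 2.21], [0.23, 2.52], [-1.04, 4.18], [0, 3.07], [-2.55, 2.55]. Speed limits (rad/s): [2.22, 2.22, 2.57, 3.14, 3.14, 3.14].

## Interface

Orientations are given as [roll, pitch, yaw] about the fixed x, y, z axes, in that order (R = Rz(yaw) Ry(pitch) Rx(roll)).
In Python, from cell import manip, optics gives the robot as it stands.
- The arm moves only by the shell command python3 -m crank 'ROWS' [FORCE]. ROWS is JSON, a list of rows, each a list of 7 numbers: the opening in per cent of the stroke, from 0 (shut) to 100 (fully open), then the shift along the tool's x, y, z in mm, then the turn, a rotation vector about the tool's x, y, z in rad. A call has 1 to 10 rows; each row is the pose to reach, as a shift and turn from the pose commanded when the call began, along the tool's axes at that moment; what a row does not reach only later rows make up. A row lasts 1/10 s, in which the tool goes at most 50 mm and 8.59 degrees, less where a joint would pass 70% of its speed; a pose out of reach is approached as far as the arm can. A call with a gripper value outside its range is refused whole. The fingers move at their own pace and stop on an object; FORCE is the grip in N (left out, the last holds). Time passes only in rows, so rows that repeat a pose let the fingers close. It gives the time, the measured TCP pose, the force, the opening and the grip force at its end, in the units of the state.
- manip.read_state(): the state, without advancing time (a new reading comes with each control period).
- optics.camera(name): name is "scene" or "top" or "wrist"; returns (picture, depth): 420x560x3 uint8, red, green, blue; 420x560 float32, mm along the optical axis (not along the pixel's ray), 0 where there is no reading.
- optics.calibration(name): a dict with "camera_matrix" (3x3 intrinsics, pixels), "k1" (the pictures are not rectified: a ray, as slopes to the right and down, at radius r is drawn at 1 + k1 r^2 times it, then the intrinsics apply), "R" (3x3) and "t" (3): a world point X has camera coordinates R X + t. Camera axes: x right, y down, z forward; pixel columns grow to the right and rows downward; lengths in mm; the calibration is good to about 2 mm. A picture is of the moment at which its call begins: read the wrist's pose just before it. calibration takes no time and is no camera call; for the wrist camera it gives the pose at the moment of the call.
- manip.sign_off(): hands the job in; it is judged then, once.
The state is a dict: "clock": time; "joints": joint angles; "qd": joint speeds; "effort": joint torques, N m; "eef_pos": TCP position; "eef_rot": TCP orientation; "wrist_force": force on the tool from outside, world axes, zero at the start; "moment": the same for the moment, N m; "finger_gap": finger opening in mm; "finger_force": force on a finger pad.
Only numpy, scipy, OpenCV 4.12 (cv2) and the standard library are available. Lean on these libraries where they do the work, as an engineer would, in place of code of your own. Each camera call takes 0.05 s, during which the arm holds its last target. There are 200 camera calls.

## Task

The steel test block sits cocked in the nest of the viewing stand, one edge riding up on the spring jaw: press it down until it sits level in the nest. Then push the mirror's sprung lever down with the fingers until the small camera on the stand, looking into the mirror, sees the cross in the middle of the block's top centred in its picture (the brass needle on the side of the mirror's post shows where its view goes), and finish while still holding the lever there (let go and the mirror springs back). Leave the anvil, the loupe and the brass weight where they stand.

Things in the scene. Friction and masses are not known exactly. Their poses are not given: they have to be found in the camera images.
- cross (a point): Centre of the top of the test block, a loose plain steel disc 62 mm across, 11 mm thick, 0.26 kg, with a thin dark cross 22 mm wide in the middle of its top; z is the block's own up axis. At the start it leans 0.11 rad, its edge on the jaw side 7 mm too high. Pressed with 5 to 10 N about 18 mm from its centre on that side, it snaps past the jaw and lies level.
- nest_seat (a point): Middle of the flat floor the block belongs on, in the dark steel nest (102 x 80 mm) on the stand's rail, 14 mm above the bench; z up. Three fixed stops 6 mm high surround it; the brass spring jaw (8 mm high) is on its -x side, the block's high side, before a wall 11 mm high 58 mm from the centre. Seated, the block's top is 11 mm above this point.
- camera_lens (a point): Centre of the front glass of the small black camera on a post (housing 38 x 46 x 40 mm, 150 mm above the bench), fixed to the stand. It looks level along the stand at the centre of the mirror, 240 mm away.
- view (a point): Centre of the mirror face, on its hinge, 150 mm above the bench. x runs along the camera's line of sight after reflection, y along the hinge, z square to both, upward. The cross is centred in the picture when it lies on this x axis. A brass needle, 45 mm, outside the robot-side post, geared 2:1 to the mirror, shows x. At rest x falls 74 degrees below level, short of the block; lever down swings it outward.
- lever_pad (a point): Middle of the upper face of the round black pad (30 mm across, 6 mm thick) at the end of the mirror's lever, 100 mm from the hinge axis, on the side away from the camera. At rest it is 175 mm above the bench and the lever points 0.25 rad upward; pressing it down 1 mm turns the mirror about 0.01 rad.
- mirror: The hinged mirror with its lever: glass 60 mm square in a 68 mm black frame between two grey posts; origin at the glass centre, on the hinge. At rest the glass leans 37 degrees, facing down to nest and camera; body z is then up, y along the stand away from the camera. It turns about -x, 0 to 0.55 rad (0.16 to 0.34 needed). Spring at the pad: 1.8 N at rest, 3 N at 0.23 rad, 5 N at 0.53 rad.
- anvil_mid (a point): Bystander: middle of a loose steel spot anvil, 39 mm across, 40 mm high.
- loupe_mid (a point): Bystander: middle of a loose black loupe, 39 mm across, 32 mm high.
- weight_mid (a point): Bystander: middle of a loose brass check weight with a knob, 38 mm across, 28 mm high.
There are look-alikes about, which are no part of the job. What is shaped like the part that bears cross but blue or purple is not meant.

How it is judged:
By the outcome, as a careful person would: the job done as asked, in the order asked, and still so for the second after the job is handed in, while the arm keeps its last pose, push and grip.
It also fails if it takes over 42 s, if anything falls off the work surface, if the arm or the gripper's body presses on something with over 40 N, if the wrist force passes 120 N, or if a joint passes its speed limit or range.

## Working session

There is one attempt and no reset: what is moved stays moved. The work goes in short steps, Python scripts to look and compute and a shell command to move; the robot and the scene stay as the last step left them, time stands still between calls to the robot, and variables do not carry over. Pictures are saved under pics/ and viewed, at most 10 in all, crops included, and the job is handed in when it is done.

```bash
ls; mkdir -p pics; cat > h.py <<'E'
import numpy as np, cv2, pickle
from cell import manip, optics
def snap(n, tag):
    c=optics.calibration(n); p,d=optics.camera(n)
    cv2.imwrite(f'pics/{tag}.png',p[...,::-1]); pickle.dump((c,p,d),open(f'{tag}.pkl','wb'))
def load(tag): return pickle.load(open(f'{tag}.pkl','rb'))
def world(tag,u,v,depth=None,z=None):
    c,p,d=load(tag); K=np.array(c['camera_matrix']);R=np.array(c['R']);t=np.array(c['t'])
    u=np.atleast_1d(u).astype(float);v=np.atleast_1d(v).astype(float)
    q=cv2.undistortPoints(np.stack([u,v],1)[:,None],K,np.array([c['k1'],0,0,0.]))[:,0]
    r=np.c_[q,np.ones(len(q))]
    if z is not None:
        o=-R.T@t; w=r@R; return o+w*((z-o[2])/w[:,2])[:,None]
    if depth is None: depth=d[v.round().astype(int),u.round().astype(int)]
    return (r*np.reshape(depth,(-1,1))-t)@R
E
python3 - <<'E'
from h import *
print(manip.read_state())
snap('scene','s0');snap('top','t0')
a=cv2.imread('pics/s0.png');b=cv2.imread('pics/t0.png')
E
```

```text
pics
{'clock': 0.0, 'joints': array([ 1.04539970e+00,  3.00479002e-01,  1.52157444e+00, -3.20735859e-05,
        1.32071160e+00, -6.66174925e-02]), 'qd': array([-0.00166628, -0.00092154, -0.00067083,  0.00040543, -0.00035428,
       -0.00045702]), 'effort': array([-1.31389224e-04, -5.31805015e+01, -3.52739990e+01,  7.08533311e-02,
        2.43817322e-02, -7.88016428e-05]), 'eef_pos': array([243.45560709, 492.88823907, 204.88480954]), 'eef_rot': array([-3.14042080e+00, -4.70463490e-05,  2.68282145e+00]), 'wrist_force': array([-0.05406068,  0.63466244,  0.20305624]), 'moment': array([0.01933979, 0.01943175, 0.03950965]), 'finger_force': 0.0, 'finger_gap': 94.04329039400055}
```

View pics/s0.png

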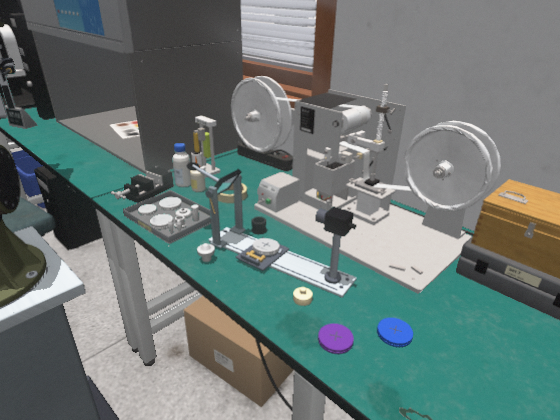

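View pics/t0.png

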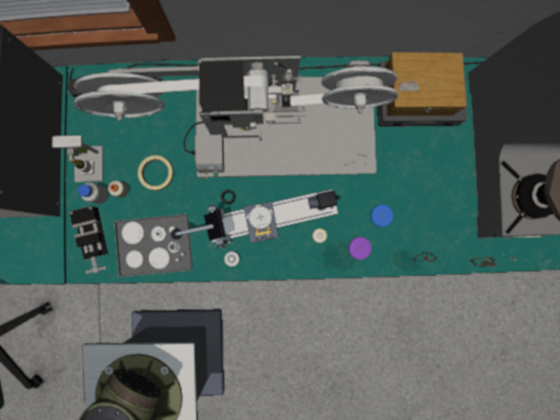

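The scene view shows the stand with the camera post at (336,240), the seated disc at (265,246) and the mirror at about (228,185). Look-alikes are purple (336,338), blue (395,332), and the plain discs in the tray at (160,215). In the top view the disc is at (260,217), the mirror at (217,225), the lever pad at about (177,233) and the camera at (325,199). My choice is the steel disc with the cross, in the nest at top (260,217). I'll check it in one enlarged crop.

```bash
python3 - <<'E'
from h import *
c=load('t0')[0]; R=np.array(c['R']);t=np.array(c['t']);print(c['camera_matrix'],c['k1'],-R.T@t,R.round(3).tolist())
for n,u,v in [('disc',260,217),('pad',177,233),('cam',325,199),('frame',215,225),('anvilish',232,259),('ring',228,197),('weight',320,236),('purple',360,249),('rail',295,214),('tray',150,245),('bench',290,260)]:
    print(n,world('t0',u,v).round(1))
for n,u,v in [('disc',265,246),('cam',336,215)]: print(n,world('s0',u,v).round(1))
b=cv2.imread('pics/t0.png')[180:275,165:345];a=cv2.imread('pics/s0.png')[155:300,185:365]
o=np.vstack([cv2.resize(b,None,fx=3,fy=3,interpolation=2)[:285],]); 
o2=cv2.resize(a,(380,306),interpolation=2)
A=cv2.resize(b,(560,296),interpolation=2);B=cv2.resize(a,(372,300),interpolation=2)
B=cv2.copyMakeBorder(B,0,0,0,560-372,cv2.BORDER_CONSTANT)
cv2.imwrite('pics/c0.png',np.vstack([A,B]))
E
```

```text
[[532.834888     0.         278.28942766]
 [  0.         532.834888   214.42551646]
 [  0.           0.           1.        ]] -0.14785751480344556 [ 417.81415915 -383.49901868 1485.5771117 ] [[-0.026, -1.0, 0.013], [-0.998, 0.025, -0.057], [0.056, -0.015, -0.998]]
disc [[ 494.1 -355.1   33.3]]
pad [[ 452.2 -152.7  178.7]]
cam [[ 527.7 -520.2  168.7]]
frame [[ 470.1 -245.6  165.6]]
anvilish [[ 381.8 -276.5   38.1]]
ring [[ 553.5 -266.8    7.2]]
weight [[ 438.1 -517.9   28.5]]
purple [[ 399.2 -629.6   13.2]]
rail [[ 501.3 -452.     8.8]]
tray [[425.1 -46.    7.5]]
bench [[ 374.  -434.9    0.5]]
disc [[ 487.9 -360.8   25.9]]
cam [[ 512.8 -529.7  169. ]]
```

View pics/c0.png

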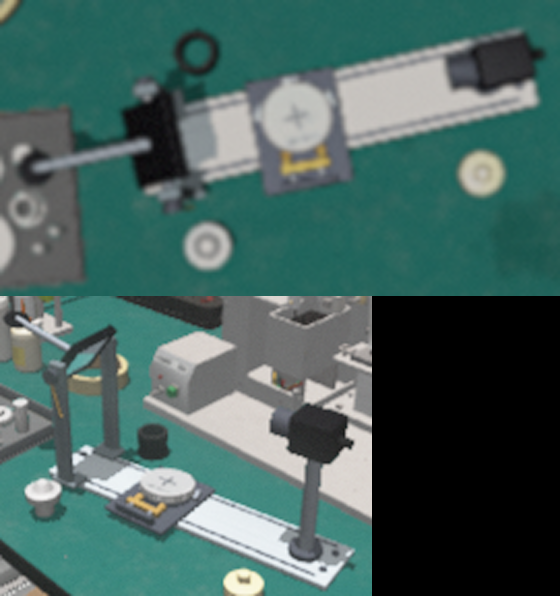

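The crop confirms the choice: a steel disc with a dark cross at crop (297,115), and the brass jaw on the robot side at (305,160). Lever pad is at crop (35,167). Next I check the transit corridor for height before moving.

```bash
python3 - <<'E'
from h import *
for tag in ('t0','s0'):
    v,u=np.mgrid[0:420,0:560]; W=world(tag,u.ravel(),v.ravel()); d=load(tag)[2].ravel(); W=W[d>0]
    for y0 in range(-450,550,100):
        print(tag,y0,[ (int(m[:,2].max()) if len(m:=W[(W[:,1]>=y0)&(W[:,1]<y0+100)&(W[:,0]>=x0)&(W[:,0]<x0+75)]) else None) for x0 in range(150,600,75)])
# pad and rail
c,p,d=load('t0')
W=world('t0',u.ravel(),v.ravel()).reshape(420,560,3)
m=(abs(W[...,2]-8)<6)&(p.min(2)>150)&(u>200)&(u<345)&(v>185)&(v<250)
P=W[m][:,:2]; 
r=cv2.minAreaRect(P.astype(np.float32)); print(r, m.sum())
m=(W[...,2]>160)&(u>165)&(u<190)&(v>220)&(v<245)&(p.max(2)<60)
print(W[m].mean(0),m.sum(), W[m].max(0),W[m].min(0))
E
```

```text
t0 -450 [-685, -683, 14, 34, 40, 25]
t0 -350 [-679, -685, 42, 188, 188, 43]
t0 -250 [-12, -685, 27, 182, 182, 36]
t0 -150 [5, -686, 29, 186, 184, 35]
t0 -50 [7, -686, 34, 35, 29, 111]
t0 50 [5, -682, 48, 62, 61, 141]
t0 150 [-596, -686, 11, 51, 364, 363]
t0 250 [-681, -687, 11, 13, 28, 27]
t0 350 [-680, -687, 9, 13, 28, 30]
t0 450 [-591, -688, None, None, None, None]
s0 -450 [None, None, 0, 24, 31, 13]
s0 -350 [None, None, 34, 180, 180, 33]
s0 -250 [None, None, 21, 174, 174, 30]
s0 -150 [-607, -702, 21, 175, 176, 24]
s0 -50 [-603, -698, 25, 24, 21, 104]
s0 50 [-602, -699, 43, 52, 52, 129]
s0 150 [-604, -699, 1, 0, 503, 502]
s0 250 [-699, -698, 0, 1, 501, 18]
s0 350 [258, 449, 1, 0, 498, 18]
s0 450 [202, 479, 488, 0, 494, 19]
((493.6841735839844, -395.08721923828125), (343.4945983886719, 128.7393798828125), 89.06214141845703) 1180
[ 450.47742985 -147.91086342  177.58794538] 55 [ 464.64820564 -137.62311544  186.87745642] [ 439.93995355 -160.14156523  170.77879242]
```

```bash
python3 -m crank '[[0,0,0,-50,0,0,0],[0,-20,-25,-90,0,0,0],[0,-50,-63,-125,0,0,0.1],[0,-81,-102,-125,0,0,0.2],[0,-112,-141,-125,0,0,0.3],[0,-143,-180,-125,0,0,0.4],[0,-174,-219,-125,0,0,0.5],[0,-205,-258,-125,0,0,0.6],[0,-236,-297,-125,0,0,0.7],[0,-262,-330,-125,0,0,0.8]]' 10
```

```text
clock: 1.1
eef_pos: [332.0, 79.4, 330.5]
eef_rot: [3.141, 0.0, 1.879]
wrist_force: [1.3, -0.4, 0.0]
finger_gap: 17.6
finger_force: 0.0
```

```bash
python3 -m crank '[[0,-46,-5,0,0,0,0.05],[0,-92,-9,0,0,0,0.107],[0,-138,-14,0,0,0,0.107],[0,-184,-18,0,0,0,0.107],[0,-230,-23,0,0,0,0.107],[0,-276,-28,0,0,0,0.107],[0,-322,-32,0,0,0,0.107],[0,-368,-37,0,0,0,0.107],[0,-416,-42,0,0,0,0.107],[0,-416,-42,0,0,0,0.107]]'; python3 - <<'E'
from h import *
snap('wrist','w0'); c=load('w0')[0]; R=np.array(c['R']);t=np.array(c['t']); s=manip.read_state()
print(s['eef_pos'],s['eef_rot'],-R.T@t,R.round(3).tolist())
E
```

```text
clock: 2.1
eef_pos: [419.9, -331.4, 327.9]
eef_rot: [-3.139, -0.003, 1.772]
wrist_force: [-0.1, 1.1, 0.1]
finger_gap: 0.4
finger_force: 0.0
[ 419.77706761 -329.26538945  328.62658163] [-3.13963239e+00 -2.59533852e-03  1.77324668e+00] [ 406.20764702 -259.37476405  508.63011267] [[0.98, 0.2, -0.003], [0.195, -0.949, 0.249], [0.047, -0.245, -0.968]]
```

View pics/w0.png

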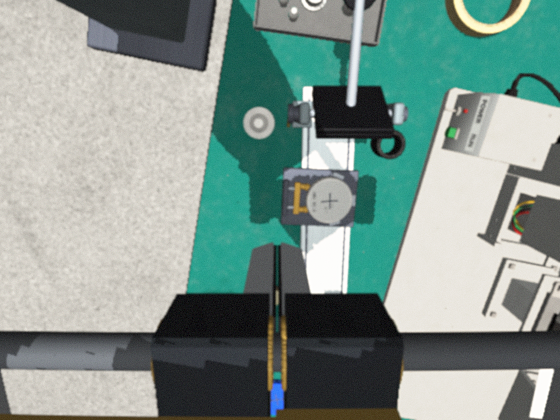

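The wrist picture shows the nest with the cross at (330,201), the brass jaw at (299,198), hinge bosses at about (298,113) and (400,112), the lever at (355,60) and the pad at the top edge (358,3). The wrist camera sits on the mirror side, so I will flip the yaw for clearance. Measuring first.

```bash
python3 - <<'E'
from h import *
for n,u,v in [('cross',330,201),('jaw',299,198),('disc',315,205),('disc',345,200),('disc',330,185),('disc',330,217),('frameTL',316,90),('fTR',380,92),('fBL',320,134),('fBR',392,130),('bossL',296,113),('bossR',402,112),('leverroot',352,100),('lever',358,30),('rail',330,260),('bench',230,210),('anvil',259,122),('loupe',388,145)]:
    print(n,world('w0',u,v).round(1)[0], world('t0',260,217).round(1)[0] if n=='cross' else '')
# disc plane/centre
c,p,d=load('w0'); v,u=np.mgrid[170:232,295:365]; W=world('w0',u.ravel(),v.ravel())
m=(W[:,2]>22)&(W[:,2]<36)&(p[170:232,295:365].reshape(-1,3).min(1)>120)
P=W[m];
for _ in range(3):
    A=np.c_[P[:,:2]-P[:,:2].mean(0),np.ones(len(P))]; k=np.linalg.lstsq(A,P[:,2],rcond=None)[0]; P=P[abs(A@k-P[:,2])<2]
print(len(P),P.mean(0),k, cv2.minEnclosingCircle(P[:,:2].astype(np.float32)))
E
```

```text
cross [ 496.3 -353.5   30.6] [ 494.1 -355.1   33.3]
jaw [ 455.9 -359.6   21.9] 
disc [ 477.9 -362.6   31.4] 
disc [ 516.2 -348.6   27.9] 
disc [ 491.5 -332.8   28.8] 
disc [ 501.6 -375.1   29.9] 
frameTL [ 437.2 -228.8  138.9] 
fTR [ 497.6 -218.2  139.6] 
fBL [ 445.5 -267.4  179.5] 
fBR [ 505.4 -251.3  183. ] 
bossL [ 422.1 -253.9  158.6] 
bossR [ 516.4 -233.4  161.9] 
leverroot [ 469.8 -232.2  157.8] 
lever [ 458.3 -177.   171.6] 
rail [ 521.1 -443.1    9. ] 
bench [ 365.8 -400.5    1.6] 
anvil [ 385.  -271.7   42.2] 
loupe [ 560.8 -267.3    1.6] 
1573 [ 494.89778878 -353.06054011   29.70846266] [-1.07281282e-01 -1.73412248e-02  2.97084627e+01] ((495.3315124511719, -353.3378601074219), 31.20380210876465)
```

```bash
python3 -m crank '[[0,-10,14,0,0,0,0.145],[0,-20,28,0,0,0,0.29],[0,-30,42,0,0,0,0.435],[0,-38,56,0,0,0,0.58],[0,-38,56,0,0,0,0.725],[0,-38,56,0,0,0,0.87],[0,-38,56,0,0,0,1.015],[0,-38,56,0,0,0,1.16],[0,-38,56,0,0,0,1.305],[0,-38,56,0,0,0,1.45]]'; python3 -m crank '[[0,0,0,0,0,0,0.145],[0,0,0,0,0,0,0.29],[0,0,0,0,0,0,0.435],[0,0,0,0,0,0,0.58],[0,0,0,0,0,0,0.725],[0,0,0,0,0,0,0.87],[0,0,0,0,0,0,1.015],[0,0,0,0,0,0,1.16],[0,0,0,0,0,0,1.305],[0,0,0,0,0,0,1.45]]'; python3 -m crank '[[0,0,0,0,0,0,0.14],[0,0,0,0,0,0,0.234],[0,0,0,0,0,0,0.234],[0,0,0,0,0,0,0.234]]'; python3 - <<'E'
from h import *
s=manip.read_state();print(s['eef_pos'],s['eef_rot'],s['joints'])
snap('wrist','w1')
E
```

```text
clock: 3.15
eef_pos: [482.7, -352.1, 330.9]
eef_rot: [3.141, -0.0, 0.321]
wrist_force: [-0.1, 0.4, 0.3]
finger_gap: 0.3
finger_force: 0.0
clock: 4.15
eef_pos: [482.7, -352.1, 330.9]
eef_rot: [-3.141, -0.0, -1.129]
wrist_force: [-0.2, -0.1, -0.4]
finger_gap: 0.6
finger_force: 0.0
clock: 4.55
eef_pos: [482.6, -352.6, 330.8]
eef_rot: [-3.141, -0.0, -1.355]
wrist_force: [-0.2, -0.3, 0.2]
finger_gap: 0.5
finger_force: 0.0
[ 482.64936552 -352.61325414  330.75781994] [-3.14137407e+00 -1.98006610e-04 -1.35454755e+00] [-6.92247533e-01  3.55157441e-01  1.16352400e+00  5.06764750e-05
  1.62262066e+00  2.23309896e+00]
```

View pics/w1.png

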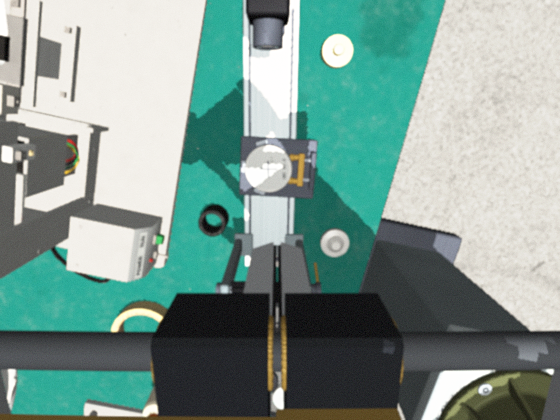

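The wrist view, now flipped, shows the disc in the nest at (268,167), the jaw at (303,168), the stand camera's lens at (267,35) and the weight at (338,50). I'll re-measure the disc in this view for consistency and fit the camera lens position.

```bash
python3 - <<'E'
from h import *
c,p,d=load('w1'); v,u=np.mgrid[135:200,235:300]; W=world('w1',u.ravel(),v.ravel())
m=(W[:,2]>22)&(W[:,2]<36)&(p[135:200,235:300].reshape(-1,3).min(1)>110)&(np.ptp(p[135:200,235:300].reshape(-1,3).astype(int),axis=1)<30)
P=W[m];
for _ in range(3):
    A=np.c_[P[:,:2]-P[:,:2].mean(0),np.ones(len(P))]; k=np.linalg.lstsq(A,P[:,2],rcond=None)[0]; P=P[abs(A@k-P[:,2])<2]
print(len(P),P.mean(0),k, cv2.minEnclosingCircle(P[:,:2].astype(np.float32)))
for n,u,v in [('lens',267,46),('lens',267,40),('hous',268,15),('railL',243,60),('railR',300,60),('bench',210,180),('postL',235,290),('postR',316,285)]: print(n,world('w1',u,v)[0].round(1))
E
```

```text
1670 [ 495.67005149 -353.61687354   29.62519784] [-1.07638727e-01 -1.56103550e-02  2.96251978e+01] ((495.71551513671875, -353.2173767089844), 30.99761390686035)
lens [ 519.7 -478.5  162. ]
lens [ 520.5 -482.8  165.2]
hous [ 523.5 -501.5  169.7]
railL [ 555.3 -480.1    9.3]
railR [ 484.  -496.8    1.6]
bench [ 570.9 -316.4    1.3]
postL [ 502.9 -251.8  181.8]
postR [ 421.2 -262.5  156.2]
```

```bash
python3 -m crank '[[0,3,1,45,0,0,0],[0,3,1,90,0,0,0],[0,3,1,135,0,0,0],[0,3,1,180,0,0,0],[0,3,1,220,0,0,0],[0,3,1,255,0,0,0],[0,3,1,280,0,0,0],[0,3,1,292,0,0,0],[0,3,1,293,0,0,0],[0,3,1,293,0,0,0]]'; python3 -m crank '[[0,0,0,2,0,0,0],[0,0,0,4,0,0,0],[0,0,0,5,0,0,0],[0,0,0,6,0,0,0]]'
```

```text
clock: 5.6
eef_pos: [482.7, -356.8, 38.6]
eef_rot: [-3.141, -0.001, -1.357]
wrist_force: [0.2, -0.7, -0.2]
finger_gap: 0.3
finger_force: 0.0
clock: 6.0
eef_pos: [482.3, -356.6, 31.7]
eef_rot: [-3.141, -0.0, -1.358]
wrist_force: [0.6, 0.7, -0.6]
finger_gap: 0.2
finger_force: 0.0
```

```bash
python3 -m crank '[[0,0,0,0.5,0,0,0],[0,0,0,1,0,0,0],[0,0,0,1.5,0,0,0],[0,0,0,2,0,0,0]]';  python3 -m crank '[[0,0,0,0.5,0,0,0],[0,0,0,1,0,0,0],[0,0,0,1,0,0,0]]';python3 -m crank '[[0,0,0,0.5,0,0,0],[0,0,0,1,0,0,0],[0,0,0,1,0,0,0]]'
```

```text
clock: 6.4
eef_pos: [482.4, -356.6, 29.7]
eef_rot: [-3.141, -0.0, -1.358]
wrist_force: [-0.8, 1.0, 4.0]
finger_gap: 0.4
finger_force: 2.0
clock: 6.7
eef_pos: [482.2, -356.5, 28.3]
eef_rot: [3.142, 0.0, -1.358]
wrist_force: [0.5, -0.3, -0.7]
finger_gap: 0.8
finger_force: 0.0
clock: 7.0
eef_pos: [482.2, -356.4, 27.2]
eef_rot: [3.141, 0.0, -1.358]
wrist_force: [-0.4, 0.1, -0.2]
finger_gap: 0.8
finger_force: 0.0
```

```bash
python3 -m crank '[[0,0,0,0.5,0,0,0],[0,0,0,1,0,0,0],[0,0,0,1,0,0,0]]';python3 -m crank '[[0,0,0,0.5,0,0,0],[0,0,0,1,0,0,0],[0,0,0,1,0,0,0]]';python3 -m crank '[[0,0,0,0.3,0,0,0],[0,0,0,0.6,0,0,0],[0,0,0,0.6,0,0,0]]'
```

```text
clock: 7.3
eef_pos: [482.2, -356.5, 26.4]
eef_rot: [3.142, 0.0, -1.358]
wrist_force: [0.9, 0.7, -0.3]
finger_gap: 0.3
finger_force: 0.0
clock: 7.6
eef_pos: [482.2, -356.5, 25.4]
eef_rot: [3.142, 0.0, -1.358]
wrist_force: [0.3, 0.3, 0.4]
finger_gap: 0.4
finger_force: 0.0
clock: 7.9
eef_pos: [482.3, -356.5, 25.3]
eef_rot: [-3.142, -0.0, -1.358]
wrist_force: [-2.7, 1.7, 5.9]
finger_gap: 0.6
finger_force: 2.8
```

```bash
python3 -m crank '[[0,0,0,0.3,0,0,0],[0,0,0,0.3,0,0,0],[0,0,0,-10,0,0,0],[0,0,0,-40,0,0,0],[0,0,0,-85,0,0,0],[0,0,0,-130,0,0,0],[0,0,0,-175,0,0,0],[0,0,0,-220,0,0,0],[0,0,0,-265,0,0,0],[0,0,0,-300,0,0,0]]'; python3 -m crank '[[0,0,0,0,0,0,0],[0,0,0,0,0,0,0]]'; cat > disc.py <<'E'
from h import *
import sys
tag=sys.argv[1]; snap('wrist',tag)
c,p,d=load(tag); v,u=np.mgrid[0:250,150:400]; W=world(tag,u.ravel(),v.ravel()); q=p[0:250,150:400].reshape(-1,3).astype(int)
m=(W[:,2]>20)&(W[:,2]<36)&(q.min(1)>110)&(np.ptp(q,axis=1)<30)&(np.hypot(W[:,0]-495.5,W[:,1]+353.3)<36)
P=W[m]
for _ in range(3):
    A=np.c_[P[:,:2]-P[:,:2].mean(0),np.ones(len(P))]; k=np.linalg.lstsq(A,P[:,2],rcond=None)[0]; P=P[abs(A@k-P[:,2])<1.5]
print(len(P),P.mean(0),k, cv2.minEnclosingCircle(P[:,:2].astype(np.float32)))
E
python3 disc.py w2
```

```text
clock: 8.9
eef_pos: [482.1, -356.3, 328.6]
eef_rot: [-3.14, -0.002, -1.358]
wrist_force: [-0.2, -0.2, -0.1]
finger_gap: 0.4
finger_force: 0.0
clock: 9.1
eef_pos: [482.2, -356.4, 325.3]
eef_rot: [-3.141, -0.001, -1.358]
wrist_force: [-0.5, -0.7, -0.4]
finger_gap: 0.6
finger_force: 0.0
1496 [ 494.13452316 -353.5989157    26.40060242] [-5.86347142e-03  3.54882868e-04  2.63940034e+01] ((494.9420166015625, -353.23211669921875), 31.00048065185547)
```

The disc is level now: slope 0.006, top at the seated height, centre (494.8, -353.3). The hinge centre agrees from both the lens and the bosses at (469.5, -243.7), so the cross is 112.5 mm out. That needs a view angle of 48° below level, θ about 0.227 rad, pad top at about 152.3 mm. I'll go over the pad, turning -0.32 to stay inside joint 6's range.

```bash
python3 -m crank '[[0,-40,-2,0,0,0,-0.1],[0,-85,-4,0,0,0,-0.22],[0,-130,-7,0,0,0,-0.32],[0,-175,-9,0,0,0,-0.32],[0,-213,-12,0,0,0,-0.32],[0,-213,-12,40,0,0,-0.32],[0,-213,-12,80,0,0,-0.32],[0,-213,-12,100,0,0,-0.32],[0,-213,-12,120,0,0,-0.32],[0,-213,-12,120,0,0,-0.32]]'; python3 - <<'E'
from h import *
snap('wrist','w3'); s=manip.read_state();print(s['eef_pos'],s['eef_rot'],s['joints'][5])
E
```

```text
clock: 10.15
eef_pos: [447.5, -145.1, 201.6]
eef_rot: [3.138, 0.005, -1.038]
wrist_force: [-0.1, -0.2, 0.7]
finger_gap: 0.9
finger_force: 0.0
[ 448.23074135 -145.41857965  203.49964085] [ 3.13941464e+00  2.87636620e-03 -1.03822264e+00] 2.2175581953631562
```

View pics/w3.png

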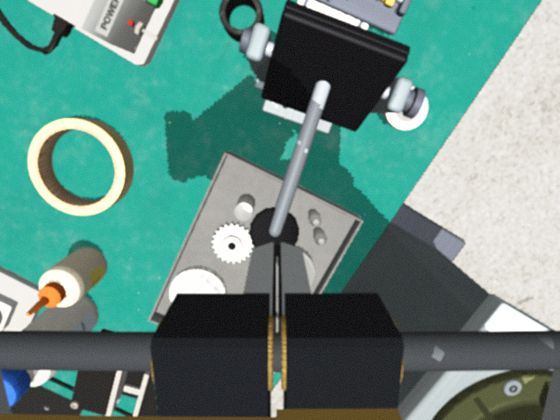

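The wrist view shows the shut fingers right over the pad (273,228), the lever, and the back of the mirror at (335,65) with hinge bosses at (257,45) and (402,97). The frame's depth plane can check θ directly: reference it at rest now, then press.

```bash
cat > plane.py <<'E'
from h import *
import sys
tag=sys.argv[1]
if len(sys.argv)>2: snap('wrist',tag)
c,p,d=load(tag); v,u=np.mgrid[0:180,220:440]; W=world(tag,u.ravel(),v.ravel()); q=p[0:180,220:440].reshape(-1,3)
s=np.array([.208,-.978,0]); h=np.array([.978,.208,0]); o=np.array([469.5,-243.7,150]); L=np.c_[(W-o)@s,(W-o)@h,W[:,2]-150]
m=(q.max(1)<70)&(abs(L[:,0])<40)&(abs(L[:,1])<28)&(L[:,2]>-25)&(L[:,2]<40)&(d[0:180,220:440].ravel()>0)
P=L[m]; P0=P
for i in range(6):
    c0=P.mean(0); n=np.linalg.svd(P-c0,full_matrices=False)[2][2]; r=(P0-c0)@n; P=P0[abs(r)<max(1.5,6-i)]
n*=np.sign(n[2]); print('N',len(P),'c',c0.round(2),'n',n.round(3),'normal elev below/above deg',np.degrees(np.arctan2(n[2],-n[0])).round(2))
# lever axis: bright-ish grey pixels
m=(abs(L[:,1])<12)
v,u=np.mgrid[60:240,240:350]; W=world(tag,u.ravel(),v.ravel()); L=np.c_[(W-o)@s,(W-o)@h,W[:,2]-150]
m=(abs(L[:,1])<5)&(L[:,0]<-32)&(L[:,0]>-75)&(L[:,2]>-25)&(L[:,2]<40)
P=L[m]; rr=[]
for x0 in range(-75,-32,4):
    Q=P[(P[:,0]>=x0)&(P[:,0]<x0+4)]
    if len(Q)>3: rr.append((Q[:,0].mean(),np.percentile(Q[:,2],90)))
rr=np.array(rr); k=np.polyfit(-rr[:,0],rr[:,1],1); print('lever slope rad',np.arctan(k[0]),'z at 0',k[1])
E
python3 plane.py w3; python3 -m crank '[[0,0,0,10,0,0,0],[0,0,0,20,0,0,0],[0,0,0,24,0,0,0],[0,0,0,25,0,0,0],[0,0,0,26,0,0,0],[0,0,0,27,0,0,0]]'
python3 -m crank '[[0,0,0,1,0,0,0],[0,0,0,2,0,0,0],[0,0,0,2,0,0,0]]'
```

```text
N 7713 c [-2.15  0.18 12.87] n [-0.798  0.005  0.603] normal elev below/above deg 37.05
lever slope rad 0.22132909353035 z at 0 6.7002127274266
clock: 10.8
eef_pos: [449.2, -145.8, 178.1]
eef_rot: [-3.141, -0.0, -1.038]
wrist_force: [-0.9, 0.3, 1.3]
finger_gap: 0.7
finger_force: 0.7
clock: 11.1
eef_pos: [449.1, -145.7, 175.9]
eef_rot: [-3.141, -0.0, -1.038]
wrist_force: [0.7, 0.3, 1.6]
finger_gap: 0.8
finger_force: 0.8
```

The plane fit reads 37.05° at rest against 37° stated, so it makes a good check. The target is 24.0°. Pressing on.

```bash
python3 -m crank '[[0,0,0,3,0,0,0],[0,0,0,6,0,0,0],[0,0,0,9,0,0,0],[0,0,0,12,0,0,0],[0,0,0,15,0,0,0],[0,0,0,18,0,0,0],[0,0,0,21,0,0,0],[0,0,0,22.5,0,0,0],[0,0,0,22.5,0,0,0],[0,0,0,22.5,0,0,0]]'; python3 plane.py w4 1; python3 plane.py w5 1
```

```text
clock: 12.1
eef_pos: [449.1, -145.8, 153.4]
eef_rot: [-3.142, -0.0, -1.038]
wrist_force: [-0.5, 2.7, 3.2]
finger_gap: 0.9
finger_force: 1.6
N 10254 c [-3.29  0.39 15.13] n [-0.914  0.007  0.407] normal elev below/above deg 23.99
lever slope rad -0.017627887564233342 z at 0 6.69051575909558
N 10244 c [-3.29  0.38 15.13] n [-0.913  0.007  0.407] normal elev below/above deg 24.02
lever slope rad -0.01825548558377395 z at 0 6.743338272606082
```

View pics/w5.png

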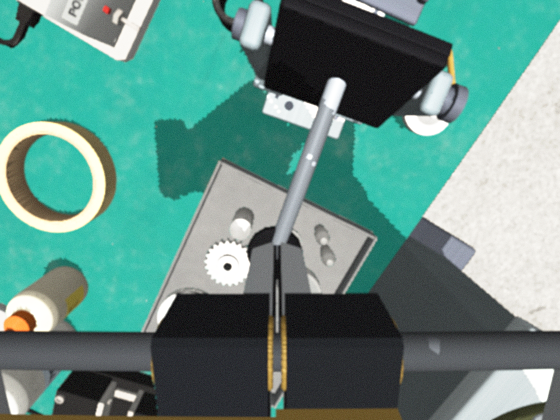

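The wrist view shows the fingers pressing the pad at (273,240), with the mirror back swung and the brass needle visible at the post at about (450,65). The plane reads 24.0°, on target. One more check, on the needle's direction.

```bash
python3 - <<'E'
from h import *
s=np.array([.208,-.978,0]); h=np.array([.978,.208,0]); o=np.array([469.5,-243.7,150])
for tag in ('w4','w5'):
    c,p,d=load(tag); hsv=cv2.cvtColor(p,cv2.COLOR_RGB2HSV); v,u=np.mgrid[0:420,0:560]
    m=(u>425)&(u<480)&(v>20)&(v<110)&(hsv[...,1]>110)&(hsv[...,0]>12)&(hsv[...,0]<32)&(d>0)
    W=world(tag,u[m],v[m]); L=np.c_[(W-o)@s,(W-o)@h,W[:,2]-150]
    L=L[np.linalg.norm(L-np.median(L,0),axis=1)<40]
    L=L[abs(L[:,1]-np.median(L[:,1]))<4]
    c0=L.mean(0); n=np.linalg.svd(L-c0)[2][0]; n*=np.sign(n[0]); print(m.sum(),len(L),L.min(0),L.max(0),n.round(3),np.degrees(np.arctan2(-n[2],n[0])), 'from hinge',np.degrees(np.arctan2(1.4-c0[2],c0[0])))
    # image-only: pixels back-projected onto the vertical plane of the needle
    g=np.array([[u[m].min(),u[m].max()],[v[m].min(),v[m].max()]]);print(g.tolist())
s=manip.read_state();print(s['clock'],s['eef_pos'],s['wrist_force'])
E
python3 disc.py w6
```

```text
119 109 [  8.57726241 -55.89401907 -28.96550716] [ 30.25878704 -51.15001146   0.9852666 ] [ 0.644 -0.019 -0.765] 49.915403381384046 from hinge 44.62789317402642
[[447, 454], [51, 84]]
125 113 [  8.6929245  -55.9441298  -30.27352525] [ 30.39424369 -51.34592331   0.54376581] [ 0.644 -0.019 -0.765] 49.929615363049585 from hinge 44.68566979972792
[[447, 454], [50, 84]]
12.2 [ 449.06233344 -145.76893892  153.45705626] [-0.50211992  2.98798514  3.01535226]
0 [nan nan nan] [0. 0. 0.] ((0.0, 0.0), 0.0)disc.py:8: RuntimeWarning: Mean of empty slice.
  A=np.c_[P[:,:2]-P[:,:2].mean(0),np.ones(len(P))]; k=np.linalg.lstsq(A,P[:,2],rcond=None)[0]; P=P[abs(A@k-P[:,2])<1.5]
  ret = um.true_divide(
disc.py:9: RuntimeWarning: Mean of empty slice.
  print(len(P),P.mean(0),k, cv2.minEnclosingCircle(P[:,:2].astype(np.float32)))
```

Estimates of the view angle are 48.0° (plane), 48.7° (TCP height) and 49.9° (needle); 48.0° is wanted. A 0.2 mm nudge splits the difference, then I'll hand in while holding.

```bash
python3 -m crank '[[0,0,0,0.2,0,0,0],[0,0,0,0.2,0,0,0],[0,0,0,0.2,0,0,0]]'; python3 plane.py w7 1; python3 -c "
from h import *
print(manip.sign_off())"
```

```text
clock: 12.55
eef_pos: [449.0, -145.8, 153.1]
eef_rot: [3.142, -0.0, -1.038]
wrist_force: [-1.2, 3.0, 3.2]
finger_gap: 0.6
finger_force: 1.6
N 10226 c [-3.31  0.4  15.18] n [-0.914  0.007  0.405] normal elev below/above deg 23.89
lever slope rad -0.013742345000579246 z at 0 6.265712149720558
the job is handed in; nothing more can be done
None
```

The block is seated level in the nest and I handed the job in at 12.6 s with the fingers still holding the lever; the mirror's view measures about 47.8° below level against the 48.0° needed (the needle read about 2° steeper just before a last 0.2 mm nudge), and I didn't re-image the anvil, loupe and weight, but no move went near them.

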